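# Clamp a print roller with the star wheel

### The job

Take the thick roller from the rack and lay it in the cradle of the clamping fixture, let go of it, then wind the star wheel counter-clockwise, spoke after spoke, until the pad has pushed the roller against the end stop and holds it there firmly. Stop as soon as the wheel turns clearly heavier: do not crush the roller, do not ram the fixture or its spokes, and leave the other things on the table alone.

Things in the scene. Friction and masses are not known exactly. Their poses are not given: they have to be found in the camera images.
- roller: The thick roller, loose: a steel cylinder 32 mm in diameter, 80 mm long, with a black band 10 mm wide at each end, 0.25 kg. Origin at its centre; its own y is its axis (it may lie rolled about that axis). It starts in one of the two bays of the rack, level, its axis along the rack's y and 60 mm above the table. Pinch it across its middle from above.
- slim_roller: A slim roller, 24 mm in diameter and 80 mm long, otherwise like the thick one, in the other bay of the rack. Origin at its centre, y its axis. Not needed; leave it.
- rack: The black roller rack, fixed, 150 mm (x) by 80 mm (y), 12 mm thick. Origin on the table under its middle. Two bays at x = +45 and -45 mm; each carries a roller along the rack's y on two V saddles 26 mm either side of its middle, 10 mm wide and no wider than the thick roller. Between the saddles 40 mm are free below the thick roller's axis.
- fixture: The fixed clamping fixture: an aluminium base plate 110 mm (x) by 330 mm (y), 18 mm thick. Origin on the table below it; z up. In its own frame: star wheel axis at y = -85 mm, cradle at y = +66 mm, the pad between them, the end stop past the cradle at the +y end. The pad moves along +y.
- cradle (a point): Middle of the cradle, where the roller's centre is to be laid, 60 mm above the table; axes as the fixture's, the roller to lie along y. Two V saddles 10 mm wide, no wider than the roller, at 25 mm to +y and 19 mm to -y; 40 mm are free below this point between and beside them. A roller laid within 6 mm of this point along y clears pad and stop at the start.
- stop_range (a point): On the roller's axis line at the end of the cradle, 51 mm to +y of the cradle point; axes as the fixture's. The face of the end stop, a steel disc 24 mm in diameter on an aluminium block, has been preset somewhere within 4 mm of this point along y; exactly where is not measured. It does not yield.
- wheel_centre (a point): Centre of the star wheel at mid-height of its spokes, 85 mm above the table. The wheel lies flat on an upright axis: hub 34 mm wide, its top 14 mm higher, five equally spaced steel spokes 10 mm thick with black end balls of 16 mm, 72 mm overall radius. 30 mm are free below this point, but for the pad's bracket on the +y side. A closed gripper fits upright between spokes 45 to 55 mm from the axis.
- star_wheel (a joint): Turn of the star wheel in rad, growing counter-clockwise seen from above, 0 to 4.6, at first 0 to 0.7. At 0 one spoke points along the fixture's +x, the others 72 degrees apart. Each rad moves the pad 10 mm towards the stop. A push of about 2.5 N at 50 mm radius turns it; each N of pad force adds 0.2 N to that. Left alone it stays, its friction holding up to 12 N of pad force.
- pad: The black pressing pad, a disc 26 mm in diameter facing +y, on a stiff spring (12 N per mm). Origin at the middle of its face, 61 mm to -y of the cradle point with the wheel at 0. It shoves the roller along (under 3 N) to the stop, then grips it: firmly above 5 N, above 25 N it crushes it. Press to about 15 N, 3 N more on the spoke than turning freely; let the spoke back slowly.
- spool: Bystander: aluminium spool, 68 mm in diameter, 50 mm tall. Origin under its centre.
- tape_core: Bystander: black ring, 60 mm in diameter, 26 mm tall, near the fixture. Origin under its centre.
- screwdriver: Bystander: screwdriver lying beyond the fixture. Origin under its middle.
- wrench: Bystander: wrench lying beyond the fixture. Origin under its middle.
- cleaner: Bystander: white bottle, 56 mm in diameter, 140 mm tall. Origin under its centre.
- grease: Bystander: grey jar, 60 mm in diameter, 60 mm tall. Origin under its centre.

How it is judged:
By the outcome, as a careful person would: the job done as asked, in the order asked, and still so for the second after the job is handed in, with the robot touching nothing.
It also fails if it takes over 72 s, if anything falls off the work surface, if the arm or the gripper's body presses on something with over 40 N, if the wrist force passes 120 N, or if a joint passes its speed limit or range.

### The arm

A 7-joint arm with a two-finger parallel gripper is mounted at the origin on the work surface. World frame = base frame: x ahead of the robot, y to its left, z up, the work surface at z = 0. Lengths are in mm, angles in rad, forces in N, time in s.
With the tool pointing down it reaches from about 400 to 850 mm from the base axis. Payload 10.4 kg.
Tool frame: the origin (TCP) lies at the very end of the fingers, on their centre line; the grasp point (between the pads) lies 19 mm behind it; z points along the fingers, y is the direction in which the jaws open and shut (so a half turn about z gives the same grasp; the last joint's range is limited). The gripper opens to 87 mm and grips with 3 to 60 N. Pads are 19 mm wide; open, the fingers measure 117 mm over their backs; the gripper's body (75 mm by 190 mm) begins 51 mm behind the grasp point.
Start: joints at [1.311, 0.332, -0.065, 1.46, 0.022, 1.35, -0.088], TCP at [146.641, -607.576, 222.576] pointing down, gripper open.
Joint ranges: [-2.6, 2.6], [-0.5, 2.12], [-1.47, 1.34], [0.16, 2.42], [-1.27, 4.41], [0.06, 2.06], [-2.6, 2.6]. Speed limits (rad/s): [2.22, 2.22, 2.79, 2.79, 3.14, 3.14, 3.14].

### API

Orientations are given as a rotation vector (axis times angle).
In Python, from bench import robot gives the robot as it stands.
- The arm moves only by the shell command python3 -m crank 'ROWS' [FORCE]. ROWS is JSON, a list of rows, each a list of 7 numbers: the opening, from 0 (shut) to 1 (fully open), then the shift along the tool's x, y, z in mm, then the turn, a rotation vector about the tool's x, y, z in rad. A call has 1 to 5 rows; each row is the pose to reach, as a shift and turn from the pose commanded when the call began, along the tool's axes at that moment; what a row does not reach only later rows make up. A row lasts 1/10 s, in which the tool goes at most 50 mm and 8.59 degrees, less where a joint would pass 70% of its speed; a pose out of reach is approached as far as the arm can. A call with a gripper value outside its range is refused whole. The fingers move at their own pace and stop on an object; FORCE is the grip in N (left out, the last holds). Time passes only in rows, so rows that repeat a pose let the fingers close. It gives the time, the measured TCP pose, the force and the opening at its end, in the units of the state.
- robot.observe(): the state, without advancing time (a new reading comes with each control period).
- robot.get_image(name): name is "scene" or "top" or "wrist"; returns the picture (420x560x3 uint8, red, green, blue); there is no depth.
- robot.get_calibration(name): a dict with "fx", "fy", "cx", "cy" (pixels), "world_from_camera" (4x4, takes a point from camera to world coordinates); the wrist camera has in their place "tool_from_camera" (4x4, takes a point from camera to tool coordinates, whose origin is the TCP and whose axes are the flange's). Camera axes: x right, y down, z forward; pixel columns grow to the right and rows downward; lengths in mm; the calibration is good to about 2 mm. A picture is of the moment at which its call begins: read the wrist's pose just before it. get_calibration takes no time and is no camera call.
- robot.finish_job(): hands the job in, once; it reports no verdict.
Trained networks look in the newest picture that a camera, given by its name, has taken for a name from the list of things; names that differ only in an ending like _2 or _b are one class to them, and where a whole thing is asked for, a point or a joint stands for the part that bears it (a point fixed in the world has none). Each returns a list of dicts, best first, with "conf" (0 to 1); they miss things now and then, are a little off and sometimes report something else, mostly with a low value. They report only what shows in the picture. A call takes as long as a camera call.
- robot.outline_of(camera, thing): "mask" (420x560 bool, what is visible of it) and "rect" ([left, top, right, bottom] in pixels, round what is visible of it).
The state is a dict: "clock": time; "q": joint angles; "qvel": joint speeds; "tau": joint torques, N m; "position": TCP position; "eef_rot": TCP orientation; "force": force on the tool from outside, world axes, zero at the start; "torque": the same for the moment, N m; "opening": finger opening in mm.
Only numpy, scipy, OpenCV 4.12 (cv2) and the standard library are available. Lean on these libraries where they do the work, as an engineer would, in place of code of your own. Each camera call takes 0.05 s, during which the arm holds its last target.

## Working session

There is one attempt and no reset: what is moved stays moved. The work goes in short steps, Python scripts to look and compute and a shell command to move; the robot and the scene stay as the last step left them, time stands still between calls to the robot, and variables do not carry over. Pictures are saved under pics/ and viewed, and the job is handed in when it is done.

```bash
ls; mkdir -p pics; python3 - <<'E'
from bench import robot
import cv2,numpy as np
print(robot.observe())
for n in("scene","top"):
    im=robot.get_image(n);cv2.imwrite(f"pics/{n}0.png",im[:,:,::-1])
    c=robot.get_calibration(n);print(n,c)
    for t in["roller","slim_roller","rack","fixture","star_wheel","pad","tape_core","spool","cleaner","grease"]:
        for d in robot.outline_of(n,t)[:2]:
            m=d["mask"];ys,xs=np.nonzero(m);print(n,t,round(d["conf"],2),d["rect"],xs.mean().round(1),ys.mean().round(1),m.sum())
print(robot.get_calibration("wrist"));print(robot.observe()["clock"])
E
```

```text
pics
{'clock': 0.0, 'q': array([ 1.31140704,  0.33288702, -0.06469184,  1.46095784,  0.02157359,
        1.34989407, -0.08845935]), 'qvel': array([-0.00017157, -0.00063321, -0.00140529,  0.00027019, -0.00080744,
        0.00140643, -0.00221807]), 'tau': array([ 5.07401073e-04, -6.23252463e+01,  2.44996359e-02, -3.89902103e+01,
       -6.14845916e-02,  3.95232753e-02,  1.44660626e-04]), 'position': array([ 146.5193173 , -607.17650709,  221.73656574]), 'eef_rot': array([-3.11816511e+00, -3.70985344e-01,  3.38491319e-04]), 'force': array([-0.17829804,  0.05424757,  0.96537005]), 'torque': array([-0.04340413,  0.01482799, -0.01272535]), 'opening': 87.10348071607655}
scene {'fx': 391.7874378618612, 'fy': 391.7874378618612, 'cx': 279.3724235357905, 'cy': 208.16547093112592, 'world_from_camera': array([[ 4.74219251e-01,  7.39297070e-01, -4.78075250e-01,
         9.96943336e+02],
       [ 8.80290911e-01, -4.06969669e-01,  2.43851596e-01,
        -2.57946915e+02],
       [-1.42833554e-02, -5.36484418e-01, -8.43789342e-01,
         9.02161944e+02],
       [ 0.00000000e+00,  0.00000000e+00,  0.
[... 1962 characters left out ...]
.58 [385.3, 277.1, 418.8, 302.0] 404.6 288.5 719
top cleaner 0.89 [414.5, 172.8, 457.1, 198.8] 435.5 185.5 699
top cleaner 0.35 [171.9, 147.5, 196.7, 171.2] 184.3 158.2 360
top grease 0.56 [95.5, 140.1, 124.6, 165.9] 109.6 151.5 566
{'fx': 289.2823142599919, 'fy': 289.2823142599919, 'cx': 280.0771855251986, 'cy': 211.71973704695316, 'tool_from_camera': array([[-2.97775245e-04, -9.60540713e-01, -2.78139264e-01,
         7.77891210e+01],
       [ 9.99999350e-01,  1.99930624e-05, -1.13964206e-03,
         3.08774647e-01],
       [ 1.10023345e-03, -2.78139422e-01,  9.60540083e-01,
        -1.62495577e+02],
       [ 0.00000000e+00,  0.00000000e+00,  0.00000000e+00,
         1.00000000e+00]])}
1.1
```

```bash
python3 - <<'E'
import cv2
a=cv2.imread("pics/top0.png")[120:320,90:470];cv2.imwrite("pics/top0c.png",cv2.resize(a,None,fx=2.1,fy=2.1,interpolation=cv2.INTER_CUBIC))
a=cv2.imread("pics/scene0.png")[120:290,170:430];cv2.imwrite("pics/scene0c.png",cv2.resize(a,None,fx=3,fy=3,interpolation=cv2.INTER_CUBIC))
E
```

```text
(no output)
```

View pics/top0c.png

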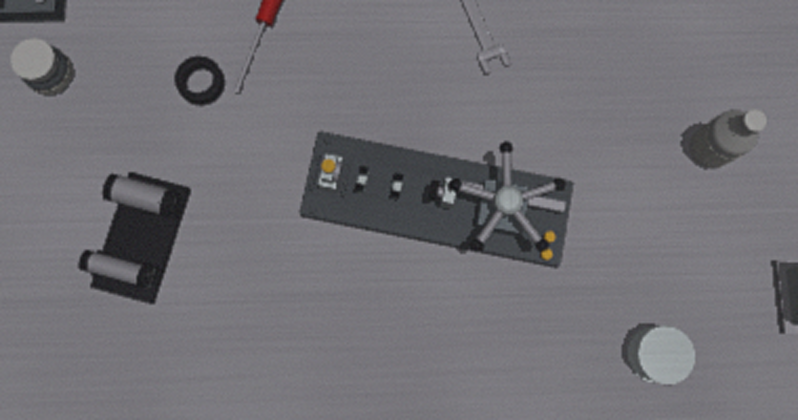

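View pics/scene0c.png

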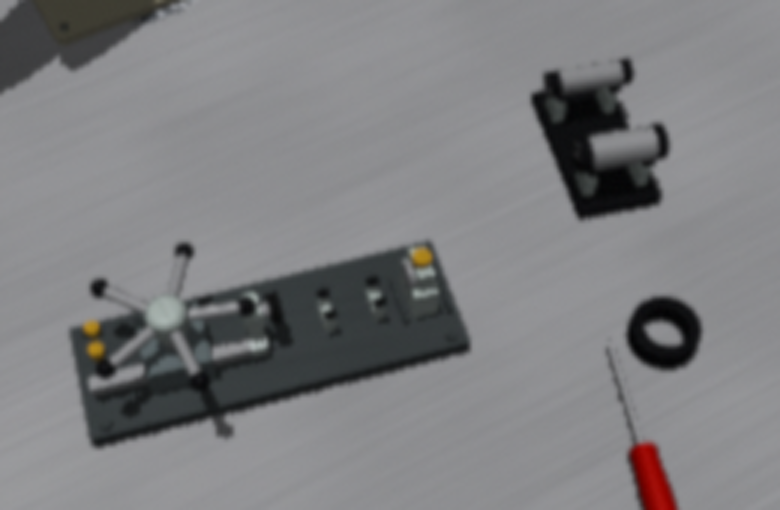

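```bash
cat > h.py <<'E'
import numpy as np
from bench import robot
def ray(c,u,v,z):
    T=c["world_from_camera"];d=T[:3,:3]@np.array([(u-c["cx"])/c["fx"],(v-c["cy"])/c["fy"],1.]);o=T[:3,3]
    return o+d*(z-o[2])/d[2]
def tri(obs):
    A=np.zeros((3,3));b=np.zeros(3)
    for c,u,v in obs:
        T=c["world_from_camera"];d=T[:3,:3]@np.array([(u-c["cx"])/c["fx"],(v-c["cy"])/c["fy"],1.]);d/=np.linalg.norm(d);P=np.eye(3)-np.outer(d,d);A+=P;b+=P@T[:3,3]
    return np.linalg.solve(A,b)
E
python3 - <<'E'
from h import *
t=robot.get_calibration("top");s=robot.get_calibration("scene")
f=lambda p:(p[0]/2.1+90,p[1]/2.1+120)
g=lambda p:(p[0]/3+170,p[1]/3+120)
C=[ray(t,*f(p),18)[:2] for p in[(319,132),(573,182),(558,267),(302,215)]]
print(np.round(C,1),np.mean(C,0))
C2=[ray(s,*g(p),18)[:2] for p in[(469,345),(92,440),(71,329),(430,242)]]
print(np.round(C2,1),np.mean(C2,0))
for C_ in(C,C2):
    a=(C_[0]-C_[1])+(C_[3]-C_[2]);print("yaw of +y",np.arctan2(a[1],a[0]), [np.linalg.norm(C_[i]-C_[i-1]) for i in range(4)])
print("hub",ray(t,*f((510,199)),99),ray(s,*g((166,312)),99),tri([(t,*f((510,199))),(s,*g((166,312)))]))
for nm,a,b,z in(("roller",(110,187),(175,199),60),("rollerL",(105,187),(178,202),60)):
    print(nm,ray(t,*f(a),z),ray(t,*f(b),z))
print("roller cents top",ray(t,156,212.3,66),"scene",ray(s,376,169,66))
E
```

```text
[[ 617.8   65.1]
 [ 547.2 -254.2]
 [ 440.7 -228.9]
 [ 512.    86.4]] [529.43707481 -82.89498891]
[[ 625.5   64.2]
 [ 552.5 -252. ]
 [ 447.  -228.5]
 [ 519.1   89.4]] [536.03765045 -81.70853379]
yaw of +y 1.3508628363147148 [np.float64(107.97226514863924), np.float64(326.98035945853326), np.float64(109.46374410252804), np.float64(323.2928524316156)]
yaw of +y 1.3457272131450584 [np.float64(109.35036419776335), np.float64(324.5181203887976), np.float64(108.1315775791064), np.float64(326.0261861254912)]
hub [ 513.2597094 -161.092975    99.       ] [ 519.22847356 -159.36769594   99.        ] [ 514.88697416 -160.30085529   92.8876991 ]
roller [543.75014758 310.28627707  60.        ] [527.7284449  232.93421267  60.        ]
rollerL [543.86358356 316.19046191  60.        ] [524.03554433 229.2803496   60.        ]
roller cents top [533.70773099 274.37401211  66.        ] scene [538.63775615 270.54573257  66.        ]
```

```bash
cat >> h.py <<'E'
from scipy.spatial.transform import Rotation as Ro
def Rt(yaw):
    c,s=np.cos(yaw),np.sin(yaw)
    return np.array([[c,s,0],[s,-c,0],[0,0,-1.]])  # tool x at yaw, z down
def go(p,yaw):
    o=robot.observe();R=Ro.from_rotvec(o["eef_rot"]).as_matrix()
    d=R.T@(np.array(p)-o["position"]);w=Ro.from_matrix(R.T@Rt(yaw)).as_rotvec()
    print("t",round(o["clock"],2),"pos",o["position"].round(1),"F",o["force"].round(1),"open",round(o["opening"],1));print("shift",d.round(1),"turn",w.round(3))
E
python3 - <<'E'
from h import *
go((531,-100,240),1.348)
E
```

```text
t 1.1 pos [ 146.6 -607.6  222.6] F [-0.  -1.4 -0.9] open 87.0
shift [ 492.7 -403.2  -17.5] turn [ 0.     0.    -1.111]
```

```bash
python3 -m crank '[[1,38,-31,-4,0,0,-0.12],[1,76,-62,-8,0,0,-0.24],[1,114,-93,-12,0,0,-0.36],[1,152,-124,-16,0,0,-0.48],[1,190,-155,-20,0,0,-0.6]]'; python3 -c "
from h import *
go((531,-100,240),1.348)"
```

```text
clock: 1.6
position: [295.9, -410.7, 243.0]
eef_rot: [2.867, 1.283, -0.0]
force: [0.6, -0.7, 0.0]
opening: 86.9
t 1.6 pos [ 295.9 -410.7  243. ] F [ 0.6 -0.7  0. ] open 86.9
shift [388.3 -31.6   2.7] turn [ 0.001  0.001 -0.506]
```

```bash
python3 -m crank '[[1,49,-4,0,0,0,-0.12],[1,98,-8,0,0,0,-0.24],[1,147,-12,0,0,0,-0.36],[1,196,-16,0,0,0,-0.48],[1,245,-20,0,0,0,-0.506]]'; python3 -c "
from h import *
go((531,-100,240),1.348)"
```

```text
clock: 2.1
position: [445.1, -215.3, 243.0]
eef_rot: [2.455, 1.959, 0.0]
force: [0.1, -0.9, -0.2]
opening: 86.9
t 2.1 pos [ 445.1 -215.3  243. ] F [ 0.1 -0.9 -0.2] open 86.9
shift [131.5  58.1   2.9] turn [ 0.001  0.001 -0.001]
```

```bash
python3 -m crank '[[1,44,19,1,0,0,0],[1,88,39,2,0,0,0],[1,132,58,3,0,0,0],[1,132,58,3,0,0,0]]'; python3 - <<'E'
from h import *
import cv2
o=robot.observe();im=robot.get_image("wrist");cv2.imwrite("pics/w1.png",im[:,:,::-1])
np.savez("w1.npz",p=o["position"],r=o["eef_rot"]);print(o["position"],o["eef_rot"])
for t in["fixture","star_wheel","pad","cradle","wheel_centre"]:
    for d in robot.outline_of("wrist",t)[:1]:
        m=d["mask"];ys,xs=np.nonzero(m);print(t,round(d["conf"],2),d["rect"],xs.mean().round(1),ys.mean().round(1))
E
```

```text
clock: 2.5
position: [533.1, -94.4, 239.6]
eef_rot: [-2.45, -1.965, -0.005]
force: [-0.3, -0.6, -0.2]
opening: 86.9
[533.09045211 -94.41323695 239.60116192] [-2.44960599 -1.96451013 -0.00498914]
fixture 0.93 [219.1, 40.6, 337.9, 273.7] 277.6 155.0
star_wheel 0.69 [219.9, 196.7, 336.3, 278.1] 278.6 243.7
pad 0.81 [268.1, 175.4, 288.4, 187.6] 277.4 179.3
cradle 0.92 [218.9, 38.3, 335.5, 277.4] 277.8 154.8
wheel_centre 0.8 [217.6, 37.9, 338.8, 277.5] 277.7 155.2
```

View pics/w1.png

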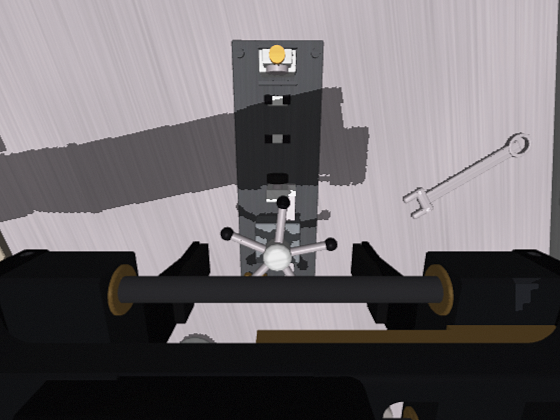

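```bash
cat >> h.py <<'E'
def wcam(p,r):
    c=dict(robot.get_calibration("wrist"));T=np.eye(4);T[:3,:3]=Ro.from_rotvec(r).as_matrix();T[:3,3]=p
    c["world_from_camera"]=T@c["tool_from_camera"];return c
E
python3 - <<'E'
from h import *
d=np.load("w1.npz");c=wcam(d["p"],d["r"])
cr=[ray(c,232,41,18),ray(c,323,41,18)];print(np.round(cr,1))
mid=(cr[0]+cr[1])/2;hub=ray(c,277,258,99);
print("hub",hub,"stop-end mid",mid)
a=hub-mid;
ax=-a[:2]/np.linalg.norm(a[:2]);print("yaw",np.arctan2(ax[1],ax[0]),np.linalg.norm(a[:2]),"exp 250")
e=cr[1]-cr[0];print("xyaw",np.arctan2(e[1],e[0])+np.pi/2)
print("sad",ray(c,277.5,99,50),ray(c,277.5,138,50))
print("pad",ray(c,277.5,178,65))
y=np.arctan2(ax[1],ax[0])
print("cradle est from hub",hub[:2]+151*ax,"from end",mid[:2]-99*ax)
for b in[(283,202),(227,234),(331,244)]:
    v=ray(c,*b,85)-hub;print(np.hypot(*v[:2]),np.degrees(np.arctan2(v[1],v[0])-(y-np.pi/2)))
E
```

```text
[[517.4  90.   18. ]
 [622.5  66.6  18. ]]
hub [ 516.85590661 -157.63445183   99.        ] stop-end mid [569.9413103   78.31250016  18.        ]
yaw 1.349492617028477 241.84504179223842 exp 250
xyaw 1.351697340170999
sad [555.41493906  12.68345035  50.        ] [545.93995536 -29.36113515  50.        ]
pad [536.14659722 -73.37354121  65.        ]
cradle est from hub [550.00066698 -10.31702292] from end [548.21063959 -18.27309892]
62.778648216829296 83.87941356317492
63.109828853284995 157.78938539833396
64.54247208794823 10.322774569985244
```

```bash
python3 -m crank '[[1,40,0,20,0,0,0],[1,80,0,40,0,0,0],[1,80,0,40,0,0,0],[1,80,0,40,0,0,0]]'; cat > look.py <<'E'
import sys,cv2
from h import *
n=sys.argv[1];o=robot.observe();im=robot.get_image("wrist");cv2.imwrite(f"pics/{n}.png",im[:,:,::-1])
np.savez(n+".npz",p=o["position"],r=o["eef_rot"]);print(o["position"],o["eef_rot"],abs(o["qvel"]).max())
for t in sys.argv[2:]:
    for d in robot.outline_of("wrist",t)[:1]:
        m=d["mask"];ys,xs=np.nonzero(m);print(t,round(d["conf"],2),d["rect"],xs.mean().round(1),ys.mean().round(1), cv2.minAreaRect(np.argwhere(m)[:,::-1].astype(np.float32)))
E
python3 look.py w2; python3 -c "
import cv2
cv2.imwrite('pics/w2c.png',cv2.resize(cv2.imread('pics/w2.png')[60:280,190:370],None,fx=2.7,fy=2.7,interpolation=cv2.INTER_CUBIC))"
```

```text
clock: 3.2
position: [548.3, -23.8, 199.3]
eef_rot: [-2.459, -1.955, 0.001]
force: [-0.1, -0.3, 0.1]
opening: 87.1
[548.29384701 -23.80107174 199.27595149] [-2.45918500e+00 -1.95475348e+00  1.22126795e-03] 0.02741128604125486
```

View pics/w2c.png

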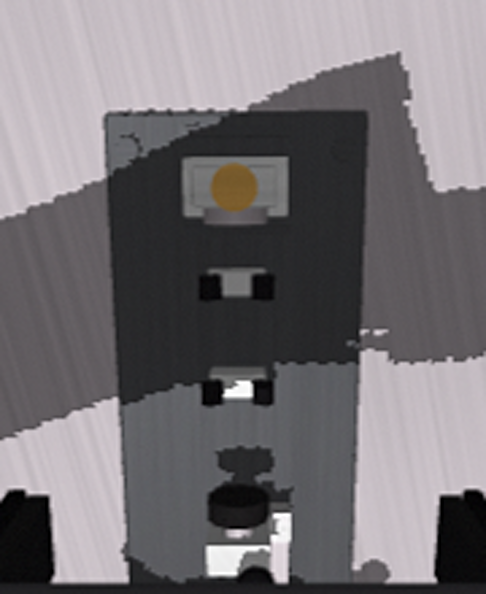

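```bash
python3 - <<'E'
from h import *
d=np.load("w2.npz");c=wcam(d["p"],d["r"])
f=lambda p:(p[0]/2.7+190,p[1]/2.7+60)
yaw=1.348;ax=np.array([np.cos(yaw),np.sin(yaw)]);ex=np.array([ax[1],-ax[0]])
def loc(n,p,z):
    w=ray(c,*f(p),z);v=w[:2]-np.array([548,-14.]);print(n,w.round(1),"fy",round(v@ax,1),"fx",round(v@ex,1))
loc("cornL",(106,113),18);loc("cornR",(368,113),18)
for z in(49,54,60):
    loc("sad+ ",(237,287),z);loc("sad- ",(238,391),z)
loc("pad front top edge",(239,486),70);loc("disc",(236,216),60);loc("disc low edge",(236,223),60);loc("disc top",(236,207),71)
loc("stopblock top far",(236,157),80)
a=ray(c,*f((106,113)),18);b=ray(c,*f((368,113)),18);print(np.arctan2((b-a)[1],(b-a)[0])+np.pi/2,np.linalg.norm(b-a))
a=ray(c,*f((130,580)),18);b=ray(c,*f((106,113)),18);print(np.arctan2((b-a)[1],(b-a)[0]))
a=ray(c,*f((352,580)),18);b=ray(c,*f((368,113)),18);print(np.arctan2((b-a)[1],(b-a)[0]))
E
```

```text
cornL [518.   90.9  18. ] fy 95.7 fx -52.5
cornR [623.3  66.5  18. ] fy 95.1 fx 55.7
sad+  [555.5  12.8  49. ] fy 27.8 fx 1.4
sad-  [546.1 -29.   49. ] fy -15.1 fx 1.5
sad+  [555.7  13.4  54. ] fy 28.4 fx 1.4
sad-  [546.4 -27.8  54. ] fy -13.8 fx 1.5
sad+  [555.9  14.1  60. ] fy 29.2 fx 1.5
sad-  [546.9 -26.2  60. ] fy -12.2 fx 1.6
pad front top edge [539. -62.  70.] fy -48.9 fx 1.8
disc [561.6  40.   60. ] fy 55.7 fx 1.3
disc low edge [561.   37.5  60. ] fy 53.1 fx 1.3
disc top [562.5  43.5  71. ] fy 59.3 fx 1.4
stopblock top far [566.4  59.9  80. ] fy 76.1 fx 1.7
1.3428451304516202 108.1496776889089
1.3489177797606027
1.3507749105907931
```

```bash
python3 -c "
from h import *
go((520,210,190),1.36)"
```

```text
t 3.25 pos [548.6 -25.  199.7] F [-0.  -0.7  0.5] open 87.0
shift [222.3 -81.3   9.5] turn [ 0.     0.001 -0.019]
```

```bash
python3 -m crank '[[1,46,-16,2,0,0,0],[1,92,-33,4,0,0,0],[1,138,-50,6,0,0,0],[1,184,-67,8,0,0,0],[1,222,-81,10,0,0,0]]';python3 -m crank '[[1,0,0,0,0,0,0],[1,0,0,0,0,0,0],[1,0,0,0,0,0,0]]'
python3 look.py w3 roller slim_roller rack
```

```text
clock: 3.75
position: [520.2, 211.6, 190.3]
eef_rot: [2.461, 1.951, 0.002]
force: [1.2, 0.2, 1.6]
opening: 86.8
clock: 4.05
position: [521.0, 208.6, 189.8]
eef_rot: [2.462, 1.949, -0.0]
force: [-0.5, -0.0, -0.8]
opening: 86.9
[520.99990183 208.58724196 189.75289199] [ 2.46207335e+00  1.94922918e+00 -1.27267643e-04] 0.00794925591585824
roller 0.63 [261.8, 89.2, 299.1, 181.2] 279.2 134.7 ((279.83209228515625, 135.54034423828125), (34.22671127319336, 89.17118072509766), 1.7357045412063599)
slim_roller 0.73 [172.8, 85.3, 202.8, 174.6] 187.5 128.4 ((187.66976928710938, 128.93218994140625), (88.61299133300781, 26.955591201782227), 88.21009063720703)
rack 0.75 [173.0, 95.7, 309.4, 173.5] 240.2 131.2 ((240.01795959472656, 131.65882873535156), (131.9226837158203, 72.58374786376953), 3.012787342071533)
```

View pics/w3.png

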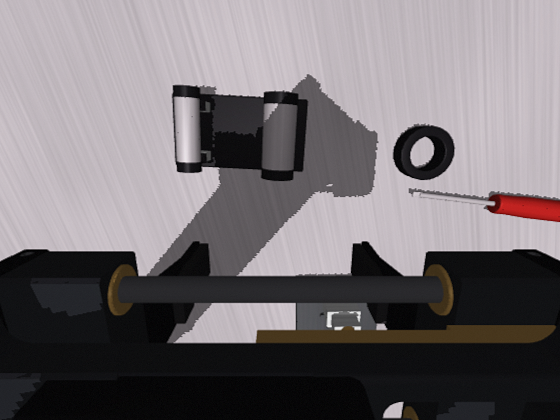

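```bash
python3 - <<'E'
from h import *
d=np.load("w3.npz");c=wcam(d["p"],d["r"])
a=ray(c,281,92,68);b=ray(c,279,180.,68)
print(a,b,(a+b)/2,np.arctan2((a-b)[1],(a-b)[0]),np.linalg.norm(a-b))
m=ray(c,279.8,135.5,68);print(m)
a=ray(c,187,86,66);b=ray(c,189,172.,66);print("slim yaw",np.arctan2((a-b)[1],(a-b)[0]),np.linalg.norm(a-b))
a=ray(c,246,95,12);b=ray(c,304,101,12);print(a,b)
go((m[0],m[1],110),1.345)
E
```

```text
[548.11666061 313.56817554  68.        ] [527.62940582 235.08031189  68.        ] [537.87303322 274.32424371  68.        ] 1.3154688856429204 81.1176451133271
[538.21305907 276.42190446  68.        ]
slim yaw 1.2747844510725272 78.92012603461605
[511.70251591 325.40493405  12.        ] [572.30299865 304.77282575  12.        ]
t 4.25 pos [520.5 209.5 189.6] F [-0.5 -1.  -0. ] open 87.2
shift [69.2  1.9 79.6] turn [ 0.     0.    -0.005]
```

```bash
python3 - <<'E'
from h import *
t=robot.get_calibration("top")
f=lambda p:(p[0]/2.1+90,p[1]/2.1+120)
a=ray(t,*f((189,187)),12);b=ray(t,*f((155,303)),12);e=a-b;print("rack long side",np.arctan2(e[1],e[0])+np.pi/2,np.linalg.norm(e))
b2=ray(t,*f((92,289)),12);e=b2-b;print("short",np.arctan2(e[1],e[0]),np.linalg.norm(e))
import cv2
a=cv2.imread("pics/w3.png")[70:200,150:330];cv2.imwrite("pics/w3c.png",cv2.resize(a,None,fx=4.4,fy=4.4,interpolation=cv2.INTER_CUBIC))
E
```

```text
rack long side 1.3159664491544714 147.832519363142
short 1.332749689407104 79.09910215322545
```

View pics/w3c.png

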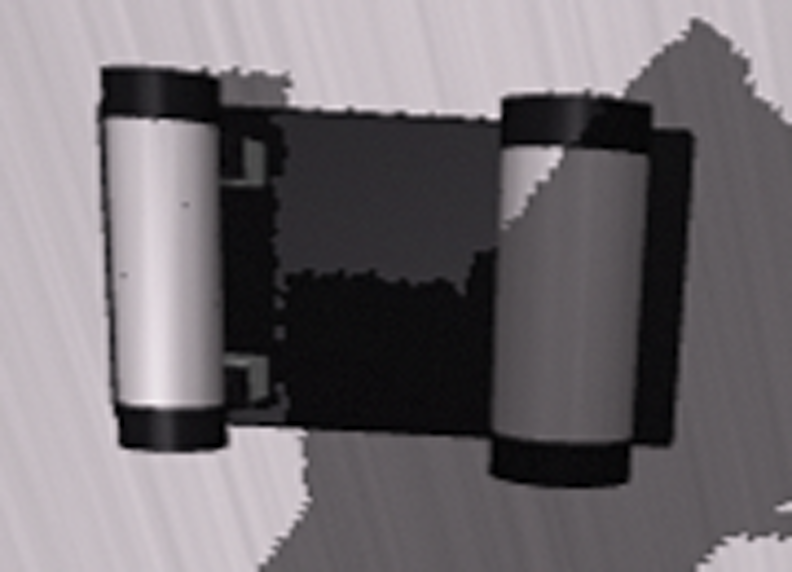

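```bash
python3 -c "
from h import *
go((538,275.5,115),1.31)
c=wcam(np.zeros(3),np.zeros(3));T=np.linalg.inv(c['tool_from_camera']);
for p in [(0,0,0,1),(0,0,-19,1),(40,0,-19,1)]:
  q=T@np.array(p,float);print(q[0]/q[2]*c['fx']+c['cx'],q[1]/q[2]*c['fy']+c['cy'])
"
```

```text
t 4.25 pos [520.5 209.5 189.6] F [-0.5 -1.  -0. ] open 87.2
shift [68.3  1.9 74.6] turn [0.   0.   0.03]
277.86475199206376 258.441989393891
277.5989442270986 273.37818646108553
277.3899915624586 202.90401637246703
```

```bash
python3 -m crank '[[1,34,1,30,0,0,0.03],[1,68,2,55,0,0,0.03],[1,68,2,75,0,0,0.03],[1,68,2,75,0,0,0.03],[1,68,2,75,0,0,0.03]]'
python3 look.py w4 roller;  python3 -c "
from h import *
go((538,275.5,41),1.31)"
```

```text
clock: 4.75
position: [537.6, 275.8, 114.9]
eef_rot: [2.49, 1.916, -0.001]
force: [0.3, -0.5, 0.1]
opening: 87.2
[537.63299929 275.77462153 114.9181808 ] [ 2.48963116e+00  1.91554114e+00 -6.99756086e-04] 0.02531705751428357
roller 0.79 [257.1, 175.9, 300.5, 278.2] 277.9 225.3 ((278.7106628417969, 225.624267578125), (43.10372543334961, 99.46443939208984), 1.0609116554260254)
t 4.85 pos [538.3 276.  116. ] F [ 0.4 -0.1  0.3] open 87.1
shift [-0.6 -0.3 75. ] turn [ 0.002 -0.001  0.001]
```

View pics/w4.png

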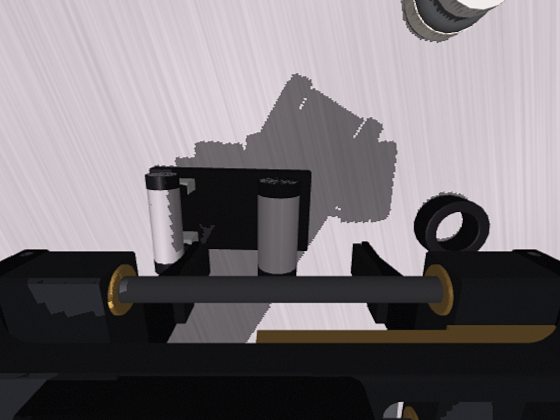

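```bash
python3 - <<'E'
from h import *
d=np.load("w4.npz");c=wcam(d["p"],d["r"])
a=ray(c,279,195,75);b=ray(c,277.5,273,75);print(a,b,(a+b)/2,np.linalg.norm(a-b),np.arctan2((a-b)[1],(a-b)[0]))
a=ray(c,278.5,177,72);print(a,a-40*np.array([np.cos(1.31),np.sin(1.31),0]))
E
```

```text
[546.06732984 305.39016772  75.        ] [528.98480666 245.82637537  75.        ] [537.52606825 275.60827155  75.        ] 61.964973632306595 1.291498960260293
[548.92528733 317.54381181  72.        ] [538.61128602 278.89641375  72.        ]
```

```bash
python3 -m crank '[[0.75,0,0,20,0,0,0.01],[0.75,0,0,40,0,0,0.01],[0.75,0,0,57,0,0,0.01],[0.75,0,0,68,0,0,0.01],[0.75,0,0,75,0,0,0.01]]' 25; python3 -m crank '[[0.75,0,0,0,0,0,0],[0.3,0,0,0,0,0,0],[0.3,0,0,0,0,0,0],[0.3,0,0,0,0,0,0],[0.3,0,0,0,0,0,0]]' 25
```

```text
clock: 5.35
position: [537.4, 276.4, 39.1]
eef_rot: [2.499, 1.904, -0.0]
force: [0.1, -1.3, -0.9]
opening: 66.3
clock: 5.85
position: [537.5, 276.9, 39.9]
eef_rot: [2.498, 1.905, 0.001]
force: [0.3, 0.3, -0.1]
opening: 40.8
```

```bash
python3 -m crank '[[0.3,0,0,0,0,0,0],[0.2,0,0,0,0,0,0],[0.2,0,0,0,0,0,0],[0.2,0,0,0,0,0,0],[0.2,0,0,0,0,0,0]]' 25
```

```text
clock: 6.35
position: [536.1, 277.2, 39.6]
eef_rot: [-2.497, -1.905, 0.002]
force: [-6.0, -0.6, 4.2]
opening: 31.0
```

```bash
python3 -m crank '[[0.2,0,0,0,0,0,0],[0.2,0,0,-5,0,0,0],[0.2,0,0,-20,0,0,0],[0.2,0,0,-50,0,0,0],[0.2,0,0,-90,0,0,0]]' 25; python3 -m crank '[[0.2,0,0,-20,0,0,0],[0.2,0,0,-20,0,0,0],[0.2,0,0,-20,0,0,0]]'; python3 look.py w5 roller; python3 -c "
from h import *
go((549,-15,170),1.348)"
```

```text
clock: 6.85
position: [536.6, 276.0, 130.1]
eef_rot: [-2.498, -1.904, 0.004]
force: [0.9, -0.7, -1.4]
opening: 31.2
clock: 7.15
position: [537.4, 276.4, 149.8]
eef_rot: [2.498, 1.904, 0.001]
force: [-0.1, -0.8, -3.2]
opening: 31.3
[537.42057046 276.43796416 149.77478824] [2.49795681e+00 1.90395705e+00 8.01159633e-04] 0.02704841609796289
roller 0.95 [249.3, 200.0, 313.3, 329.8] 280.6 257.4 ((281.5, 264.5), (129.0, 63.0), 90.0)
t 7.25 pos [536.7 276.1 148.3] F [-0.4  0.2 -2.9] open 31.3
shift [-277.5   88.9  -21.4] turn [-0.001  0.001 -0.045]
```

View pics/w5.png

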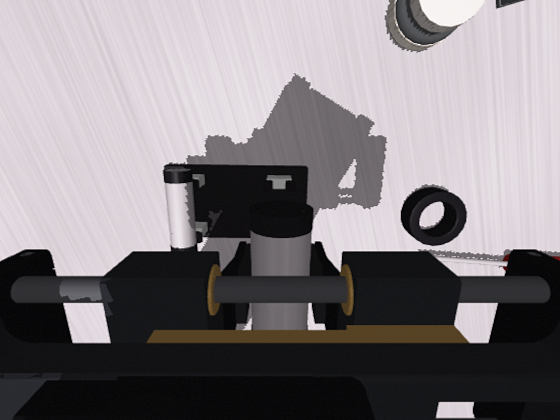

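```bash
python3 -c "
from h import *
c=wcam(np.zeros(3),np.zeros(3));T=np.linalg.inv(c['tool_from_camera']);
for p in [(30,0,-35,1),(34,0,-35,1),(40,0,-35,1),(40,0,-3,1),(40,0,-19,1),(44,0,-3,1)]:
  q=T@np.array(p,float);print(p,q[0]/q[2]*c['fx']+c['cx'],q[1]/q[2]*c['fy']+c['cy'])
import cv2
a=cv2.imread('pics/w5.png')[180:350,200:360];cv2.imwrite('pics/w5c.png',cv2.resize(a,None,fx=3.5,fy=3.5))
"
```

```text
(30, 0, -35, 1) 277.1796174174691 232.1806466509056
(34, 0, -35, 1) 277.1531497660403 224.0750525037263
(40, 0, -35, 1) 277.1126186367266 211.6625841958605
(40, 0, -3, 1) 277.6922674605346 195.96763584141905
(40, 0, -19, 1) 277.4325329865165 203.00037530046293
(44, 0, -3, 1) 277.67386346665154 189.0113239470006
```

View pics/w5c.png

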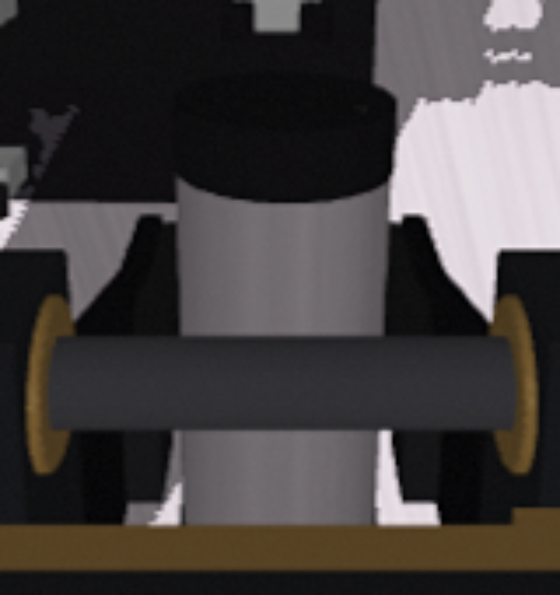

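```bash
python3 -m crank '[[0.2,-45,15,0,0,0,-0.04],[0.2,-92,30,0,0,0,-0.045],[0.2,-140,45,0,0,0,-0.045],[0.2,-188,60,0,0,0,-0.045],[0.2,-230,74,0,0,0,-0.045]]'; python3 -c "
from h import *
go((550.7,-8.2,115),1.348)"
```

```text
clock: 7.75
position: [546.8, 32.4, 148.3]
eef_rot: [-2.455, -1.959, 0.003]
force: [2.0, -0.4, -3.0]
opening: 31.0
t 7.75 pos [546.8  32.4 148.3] F [ 2.  -0.4 -3. ] open 31.0
shift [-38.7  12.9  33.3] turn [-0.002  0.001 -0.001]
```

```bash
python3 -m crank '[[0.2,-20,7,10,0,0,0],[0.2,-34,12,25,0,0,0],[0.2,-37,13,33,0,0,0],[0.2,-37,13,33,0,0,0],[0.2,-37,13,33,0,0,0]]'; python3 look.py w6 fixture;python3 -c "
from h import *
go((550.7,-8.2,115),1.348)"
```

```text
clock: 8.25
position: [551.9, -1.4, 116.3]
eef_rot: [-2.451, -1.963, -0.0]
force: [0.7, -0.1, -2.2]
opening: 31.4
[551.94829841  -1.39393828 116.30486424] [-2.45113069e+00 -1.96304491e+00 -2.39556668e-04] 0.013819942210799484
fixture 0.73 [213.8, 120.5, 341.6, 329.6] 278.3 178.3 ((279.0, 224.5), (209.0, 126.0), 90.0)
t 8.35 pos [552.4  -1.7 117. ] F [ 0.2  0.  -2.2] open 30.9
shift [-6.7 -0.3  2. ] turn [ 0.001 -0.001  0.002]
```

View pics/w6.png

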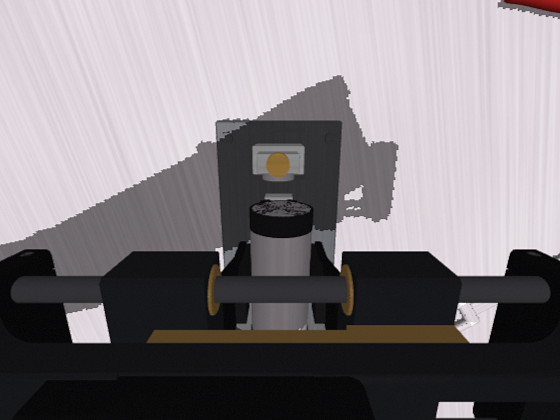

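```bash
python3 - <<'E'
from h import *
yaw=1.348;ax=np.array([np.cos(yaw),np.sin(yaw)]);ex=np.array([ax[1],-ax[0]])
c0=np.array([550.1,-10.8])
d=np.load("w6.npz");c=wcam(d["p"],d["r"])
def loc(n,u,v,z):
    w=ray(c,u,v,z)[:2]-c0;print(n,"fy",round(w@ax,1),"fx",round(w@ex,1))
loc("end",279,121,18);loc("disc face low",278,181,50);loc("disc mid",278,177,60);loc("saddle top",279,197,54)
E
python3 -c "
import cv2
a=cv2.imread('pics/w6.png')[110:260,200:360];cv2.imwrite('pics/w6c.png',cv2.resize(a,None,fx=3.9,fy=3.9))"
```

```text
end fy 92.4 fx -0.1
disc face low fy 45.8 fx -0.7
disc mid fy 50.7 fx -0.7
saddle top fy 33.7 fx 0.1
```

View pics/w6c.png

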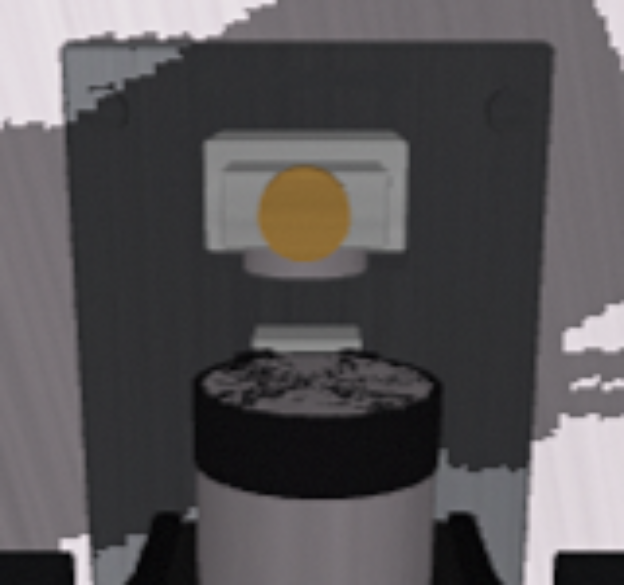

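```bash
python3 -m crank '[[0.2,-7.5,0,15,0,0,0],[0.2,-7.5,0,35,0,0,0],[0.2,-7.5,0,55,0,0,0],[0.2,-7.5,0,67,0,0,0],[0.2,-7.5,0,70,0,0,0]]'; python3 -m crank '[[0.2,0,0,1,0,0,0],[0.2,0,0,2,0,0,0],[0.2,0,0,3,0,0,0],[0.2,0,0,4,0,0,0],[0.2,0,0,4,0,0,0]]'
```

```text
clock: 8.85
position: [549.5, -11.0, 44.8]
eef_rot: [-2.453, -1.96, 0.003]
force: [-1.0, -0.3, -2.6]
opening: 31.0
clock: 9.35
position: [550.7, -11.0, 42.7]
eef_rot: [2.455, 1.96, 0.0]
force: [-0.5, -0.1, -3.1]
opening: 31.1
```

```bash
python3 -m crank '[[0.2,1.5,0,1,0,0,0],[0.2,1.5,0,2,0,0,0],[0.2,1.5,0,3,0,0,0],[0.2,1.5,0,3,0,0,0],[0.2,1.5,0,3,0,0,0]]'
```

```text
clock: 9.85
position: [551.1, -9.3, 41.0]
eef_rot: [2.454, 1.96, -0.0]
force: [-7.2, 0.2, 16.4]
opening: 31.1
```

```bash
python3 -m crank '[[0.2,0,-0.5,-0.5,0,0,0],[0.3,0,-0.5,-0.5,0,0,0],[0.5,0,-0.5,-0.5,0,0,0],[0.6,0,-0.5,-0.5,0,0,0],[0.6,0,-0.5,-0.5,0,0,0]]'; python3 -m crank '[[0.6,0,0,0,0,0,0],[0.6,0,0,-15,0,0,0],[0.6,0,0,-40,0,0,0],[0.6,0,0,-80,0,0,0],[0.6,0,0,-100,0,0,0]]'; python3 -m crank '[[0.6,0,0,0,0,0,0],[0.6,0,0,0,0,0,0]]'
python3 look.py w7 roller fixture star_wheel
```

```text
clock: 10.35
position: [550.5, -9.3, 40.1]
eef_rot: [2.455, 1.96, 0.0]
force: [-0.3, -0.7, 0.2]
opening: 47.1
clock: 10.85
position: [551.6, -8.8, 144.2]
eef_rot: [2.452, 1.96, 0.005]
force: [0.3, -0.1, 0.5]
opening: 52.1
clock: 11.05
position: [550.6, -9.4, 140.8]
eef_rot: [2.454, 1.96, 0.001]
force: [-0.7, -1.2, -0.4]
opening: 52.3
[550.60513716  -9.40438437 140.83959761] [2.45399833e+00 1.95965998e+00 1.04508868e-03] 0.026308371103494065
roller 0.93 [260.0, 169.8, 298.0, 270.7] 277.7 219.4 ((278.0, 220.5), (97.0, 38.0), 90.0)
fixture 0.81 [217.7, 110.9, 334.9, 328.2] 278.7 202.3 ((278.0, 220.5), (219.0, 116.0), 90.0)
star_wheel 0.57 [275.3, 317.5, 296.9, 332.2] 286.2 322.6 ((286.5, 322.0), (14.0, 17.0), 90.0)
```

View pics/w7.png

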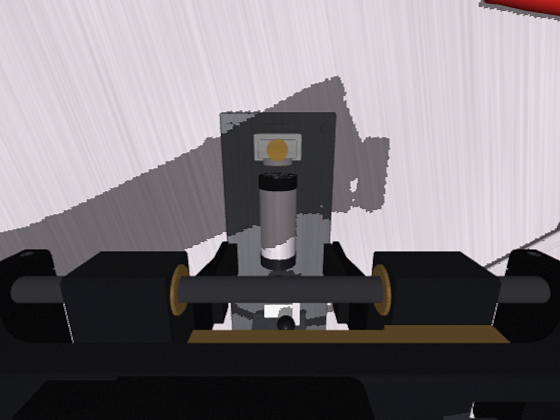

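```bash
python3 -c "
from h import *
go((466.5,-157.3,180),-0.014)"
```

```text
t 11.25 pos [549.8  -9.4 139.2] F [-1.2 -0.3 -0.5] open 52.1
shift [-162.7  -48.6  -40.7] turn [-1.000e-03  1.000e-03  1.362e+00]
```

```bash
python3 -m crank '[[0,-20,-6,-30,0,0,0.14],[0,-65,-19,-40,0,0,0.28],[0,-105,-31,-40,0,0,0.42],[0,-140,-42,-40,0,0,0.56],[0,-163,-49,-40,0,0,0.7]]'; python3 -m crank '[[0,0,0,0,0,0,0.14],[0,0,0,0,0,0,0.28],[0,0,0,0,0,0,0.42],[0,0,0,0,0,0,0.56],[0,0,0,0,0,0,0.66]]'; python3 -m crank '[[0,0,0,0,0,0,0],[0,0,0,0,0,0,0],[0,0,0,0,0,0,0]]'
python3 look.py w8 star_wheel
python3 -c "
from h import *
go((466.5,-157.3,180),-0.014)"
```

```text
clock: 11.75
position: [464.7, -160.0, 179.5]
eef_rot: [-2.982, -0.987, 0.002]
force: [0.2, 0.1, -0.5]
opening: 19.6
clock: 12.25
position: [466.2, -157.3, 179.4]
eef_rot: [-3.141, 0.028, 0.002]
force: [-0.3, -0.2, 0.4]
opening: 0.4
clock: 12.55
position: [466.4, -157.4, 179.8]
eef_rot: [-3.141, 0.015, 0.001]
force: [0.3, 0.3, 0.6]
opening: 0.3
[ 466.43276691 -157.40067736  179.79678954] [-3.14137045e+00  1.52962706e-02  6.37582448e-04] 0.010954678454415452
star_wheel 0.7 [202.9, 71.5, 361.2, 228.2] 282.5 156.6 ((279.00164794921875, 162.05059814453125), (156.15692138671875, 150.45672607421875), 38.75808334350586)
t 12.65 pos [ 466.5 -157.5  179.9] F [-0.6  0.7 -1. ] open 0.2
shift [ 0.  -0.2 -0.1] turn [-0.     0.     0.003]
```

View pics/w8.png

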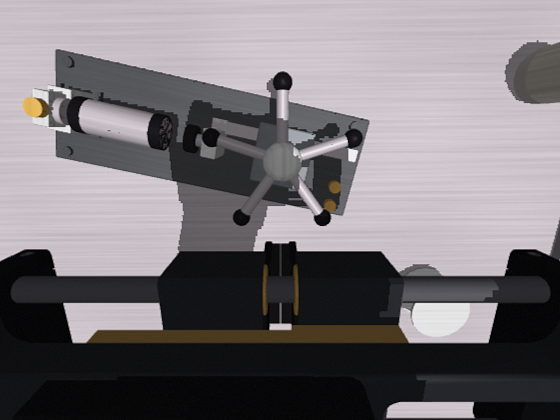

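```bash
python3 - <<'E'
from h import *
d=np.load("w8.npz");c=wcam(d["p"],d["r"])
B=np.array([ray(c,*b,85)[:2] for b in[(282.5,81),(353.5,138.5),(322,217),(241,217),(210.5,137)]])
m=B.mean(0);print("centre",m,"hub",ray(c,282,161,99))
v=B-m;print(np.hypot(*v.T),np.degrees(np.arctan2(v[:,1],v[:,0])-(1.348-np.pi/2))%360)
E
```

```text
centre [ 516.41840219 -159.11610774] hub [ 517.69070906 -159.1527406    99.        ]
[64.63318384 64.57202377 63.98625632 64.3384158  64.7876316 ] [ 11.84709989 299.27962488 227.98490382 156.00838831  84.00122841]
```

```bash
python3 -m crank '[[0,-2,0.8,30,0,0,0],[0,-2,0.8,55,0,0,0],[0,-2,0.8,80,0,0,0],[0,-2,0.8,100,0,0,0],[0,-2,0.8,108,0,0,0]]'; python3 -m crank '[[0,0,0,0,0,0,0],[0,0,0,0,0,0,0]]'; cat >> h.py <<'E'
H=np.array([516.5,-159.])
def wh():
    o=robot.observe();v=o["position"][:2]-H;r=np.hypot(*v);e=v/r;t=np.array([-e[1],e[0]])
    R=Ro.from_rotvec(o["eef_rot"]).as_matrix();yaw=np.arctan2(R[1,0],R[0,0])
    print("t",round(o["clock"],2),"r",round(r,1),"beta",np.degrees(np.arctan2(v[1],v[0])-(1.348-np.pi/2)).round(1)%360,"z",round(o["position"][2],1),"yaw-rad",np.degrees((yaw-np.arctan2(v[1],v[0])-np.pi+np.pi)%(2*np.pi)-np.pi).round(1),"Ft",round(-o["force"][:2]@t,2),"Fr",round(o["force"][:2]@e,2),"Fz",round(o["force"][2],1))
E
python3 -c "
from h import *
wh()"
```

```text
clock: 13.15
position: [463.4, -157.9, 70.3]
eef_rot: [-3.14, 0.018, 0.004]
force: [-0.7, -0.3, 0.0]
opening: 0.3
clock: 13.35
position: [465.1, -158.4, 72.9]
eef_rot: [3.141, -0.019, 0.002]
force: [-0.1, -0.2, 0.3]
opening: 0.4
t 13.35 r 51.4 beta 192.1 z 72.9 yaw-rad 0.0 Ft -0.17 Fr 0.11 Fz 0.3
```

Inserted cleanly. Now the approach to the spoke, gently, then turn.

```bash
python3 -m crank '[[0,0.1,3.1,0,0,0,-0.06],[0,0.4,6.2,0,0,0,-0.12],[0,0.8,9.3,0,0,0,-0.18],[0,1.5,12.4,0,0,0,-0.24],[0,2.3,15.4,0,0,0,-0.3]]';python3 -c "
from h import *
wh()"
```

```text
clock: 13.85
position: [467.3, -173.8, 73.4]
eef_rot: [3.108, 0.455, 0.002]
force: [-0.9, 3.8, 1.3]
opening: 0.9
t 13.85 r 51.3 beta 209.5 z 73.4 yaw-rad -0.1 Ft 3.89 Fr -0.22 Fz 1.3
```

```bash
python3 -m crank '[[0,0.3,5.2,0,0,0,-0.1],[0,1,10.3,0,0,0,-0.2],[0,2.3,15.4,0,0,0,-0.3],[0,4.1,20.2,0,0,0,-0.4],[0,6.4,24.9,0,0,0,-0.5]]';python3 -c "
from h import *
wh()"
python3 -m crank '[[0,0.3,5.2,0,0,0,-0.1],[0,1,10.3,0,0,0,-0.2],[0,2.3,15.4,0,0,0,-0.3],[0,4.1,20.2,0,0,0,-0.4],[0,6.4,24.9,0,0,0,-0.5]]';python3 -c "
from h import *
wh()"
```

```text
clock: 14.35
position: [480.4, -195.4, 73.3]
eef_rot: [2.898, 1.212, 0.001]
force: [-0.8, 3.1, 1.2]
opening: 0.4
t 14.35 r 51.3 beta 238.0 z 73.3 yaw-rad 0.2 Ft 2.74 Fr -1.68 Fz 1.2
clock: 14.85
position: [502.1, -208.7, 73.0]
eef_rot: [2.508, 1.891, -0.001]
force: [-3.2, 2.3, 0.2]
opening: 0.7
t 14.85 r 51.8 beta 266.6 z 73.0 yaw-rad 0.2 Ft 3.73 Fr -1.29 Fz 0.2
```

```bash
python3 -m crank '[[0,0.3,5.2,0,0,0,-0.1],[0,1,10.3,0,0,0,-0.2],[0,2.3,15.4,0,0,0,-0.3],[0,4.1,20.2,0,0,0,-0.4],[0,4.1,20.2,0,0,0,-0.4]]';python3 -c "
from h import *
wh()"
python3 -m crank '[[0,0.1,-2,0,0,0,0.04],[0,0.2,-4,0,0,0,0.08],[0,0.2,-4,-20,0,0,0.08],[0,0.2,-4,-50,0,0,0.08],[0,0.2,-4,-70,0,0,0.08]]';python3 -c "
from h import *
wh()"
```

```text
clock: 15.35
position: [522.9, -210.8, 72.9]
eef_rot: [2.086, 2.349, -0.0]
force: [-1.5, 0.3, 0.1]
opening: 0.5
t 15.35 r 52.2 beta 289.8 z 72.9 yaw-rad -0.3 Ft 1.42 Fr -0.48 Fz 0.1
clock: 15.85
position: [519.4, -211.0, 144.8]
eef_rot: [2.182, 2.257, 0.002]
force: [1.1, -0.1, 0.5]
opening: -0.1
t 15.85 r 52.1 beta 286.0 z 144.8 yaw-rad -1.3 Ft -1.08 Fr 0.2 Fz 0.5
```

```bash
python3 -m crank '[[0,0,0,-20,0,0,0],[0,0,0,-40,0,0,0],[0,0,0,-40,0,0,0]]'; python3 look.py w9 star_wheel roller
```

```text
clock: 16.15
position: [520.3, -211.3, 185.8]
eef_rot: [2.179, 2.255, 0.003]
force: [0.3, -0.1, 0.2]
opening: 0.2
[ 520.27542437 -211.25009558  185.75803294] [2.17936222 2.25455192 0.00262206] 0.04959632998315278
star_wheel 0.58 [203.7, 68.3, 355.0, 223.9] 276.4 151.0 ((277.45074462890625, 157.26333618164062), (146.57762145996094, 149.742919921875), 62.3005256652832)
roller 0.62 [290.9, 0.0, 332.5, 37.1] 311.8 14.9 ((311.2941589355469, 13.323531150817871), (38.07809066772461, 35.89527130126953), 14.03624439239502)
```

View pics/w9.png

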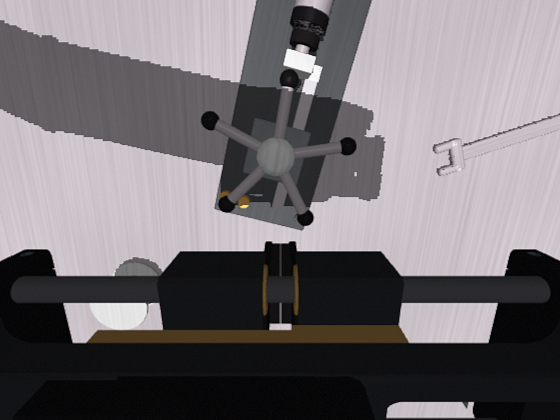

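```bash
python3 - <<'E'
from h import *
d=np.load("w9.npz");c=wcam(d["p"],d["r"])
B=np.array([ray(c,*b,85)[:2] for b in[(289.5,78),(347.5,146),(305.5,217.5),(227,204),(210,120)]])
m=B.mean(0);print("centre",m)
v=B-m;a=np.degrees(np.arctan2(v[:,1],v[:,0])-(1.348-np.pi/2))%360;print(np.hypot(*v.T),a)
print("beta of mid gap behind next spoke")
for be in(208,):
    w=np.radians(be)+1.348-np.pi/2
    go((H[0]+52*np.cos(w),H[1]+52*np.sin(w),185),w+np.pi)
E
```

```text
centre [ 516.80475953 -158.93595456]
[64.9519796  64.21177291 64.48325548 64.25901123 64.62861855] [ 94.44279127  22.25117808 310.35287558 238.79311806 166.55223055]
beta of mid gap behind next spoke
t 16.3 pos [ 518.4 -210.9  181.9] F [-0.1  0.3  0.7] open 1.0
shift [ 40.  -50.7  -3.1] turn [0.   0.   1.34]
```

```bash
python3 -c "
from h import *
w=np.radians(203)+1.348-np.pi/2
go((H[0]+52*np.cos(w),H[1]+52*np.sin(w),178),w+np.pi)"
```

```text
t 16.3 pos [ 518.4 -210.9  181.9] F [-0.1  0.3  0.7] open 1.0
shift [ 44.5 -51.5   3.9] turn [0.    0.    1.427]
```

```bash
python3 -m crank '[[0,9,-10,0,0,0,0.145],[0,18,-20,0,0,0,0.29],[0,27,-31,0,0,0,0.435],[0,36,-41,0,0,0,0.58],[0,44,-51.5,2,0,0,0.72]]'; python3 -m crank '[[0,0,0,0,0,0,0.145],[0,0,0,0,0,0,0.29],[0,0,0,0,0,0,0.435],[0,0,0,0,0,0,0.58],[0,0,0,0,0,0,0.707]]'; python3 -m crank '[[0,0,0,0,0,0,0],[0,0,0,0,0,0,0]]'; python3 -c "
from h import *
wh()
w=np.radians(203)+1.348-np.pi/2
go((H[0]+52*np.cos(w),H[1]+52*np.sin(w),73),w+np.pi)"
```

```text
clock: 16.8
position: [464.7, -168.1, 179.4]
eef_rot: [-2.841, -1.339, 0.001]
force: [0.4, 0.3, -0.2]
opening: 0.7
clock: 17.3
position: [465.0, -168.6, 179.2]
eef_rot: [-3.129, -0.273, 0.002]
force: [0.3, 0.4, -0.5]
opening: 0.4
clock: 17.5
position: [465.2, -168.6, 179.6]
eef_rot: [-3.128, -0.289, 0.001]
force: [-0.4, -0.4, -0.4]
opening: 0.6
t 17.5 r 52.2 beta 203.3 z 179.6 yaw-rad 0.0 Ft -0.37 Fr 0.43 Fz -0.4
t 17.5 pos [ 465.2 -168.6  179.6] F [-0.4 -0.4 -0.4] open 0.6
shift [  0.2  -0.2 106.6] turn [-0.     0.001  0.006]
```

```bash
python3 -m crank '[[0,0,0,30,0,0,0],[0,0,0,55,0,0,0],[0,0,0,80,0,0,0],[0,0,0,100,0,0,0],[0,0,0,106,0,0,0]]'; python3 -m crank '[[0,0,0,0,0,0,0],[0,0.1,2.5,0,0,0,-0.05],[0,0.3,5.2,0,0,0,-0.1],[0,0.6,7.8,0,0,0,-0.15],[0,1,10.3,0,0,0,-0.2]]'; python3 -c "
from h import *
wh()"
```

```text
clock: 18.0
position: [464.1, -168.2, 71.9]
eef_rot: [-3.126, -0.288, 0.005]
force: [0.8, -0.5, -0.7]
opening: 0.4
clock: 18.5
position: [469.1, -179.1, 75.5]
eef_rot: [3.083, 0.599, 0.002]
force: [-0.1, -0.1, 0.6]
opening: 0.5
t 18.5 r 51.4 beta 215.7 z 75.5 yaw-rad -1.0 Ft -0.03 Fr 0.16 Fz 0.6
```

```bash
python3 -m crank '[[0,0.3,5.2,0,0,0,-0.1],[0,1,10.3,0,0,0,-0.2],[0,2.3,15.4,0,0,0,-0.3],[0,4.1,20.2,0,0,0,-0.4],[0,6.4,24.9,0,0,0,-0.5]]';python3 -c "
from h import *
wh()"
python3 -m crank '[[0,0.2,4.2,0,0,0,-0.08],[0,0.7,8.3,0,0,0,-0.16],[0,1.5,12.4,0,0,0,-0.24],[0,2.6,16.4,0,0,0,-0.32],[0,4.1,20.2,0,0,0,-0.4]]';python3 -c "
from h import *
wh()"
```

```text
clock: 19.0
position: [483.9, -199.0, 75.3]
eef_rot: [2.838, 1.347, 0.001]
force: [-1.9, 2.8, 0.8]
opening: 0.5
t 19.0 r 51.6 beta 243.6 z 75.3 yaw-rad -0.0 Ft 3.24 Fr -0.92 Fz 0.8
clock: 19.5
position: [501.6, -208.9, 75.0]
eef_rot: [-2.515, -1.883, 0.001]
force: [-3.9, 2.8, 1.2]
opening: 0.4
t 19.5 r 52.1 beta 266.1 z 75.0 yaw-rad 0.3 Ft 4.56 Fr -1.58 Fz 1.2
```

```bash
python3 -m crank '[[0,0.1,2.6,0,0,0,-0.05],[0,0.3,5.2,0,0,0,-0.1],[0,0.6,7.8,0,0,0,-0.15],[0,1,10.3,0,0,0,-0.2],[0,1.6,12.9,0,0,0,-0.25]]';python3 -c "
from h import *
wh()"
```

```text
clock: 20.0
position: [514.2, -211.3, 75.0]
eef_rot: [-2.262, -2.18, 0.002]
force: [-4.0, 1.2, 0.4]
opening: 0.7
t 20.0 r 52.4 beta 280.2 z 75.0 yaw-rad 0.4 Ft 4.05 Fr -1.03 Fz 0.4
```

```bash
python3 - <<'E'
from h import *
import cv2
im=robot.get_image("top");cv2.imwrite("pics/t2.png",cv2.resize(im[160:270,210:390,::-1],None,fx=4.4,fy=4.4,interpolation=cv2.INTER_CUBIC))
wh()
E
```

```text
t 20.05 r 52.4 beta 280.7 z 75.0 yaw-rad 0.2 Ft 3.78 Fr -1.67 Fz 0.5
```

View pics/t2.png

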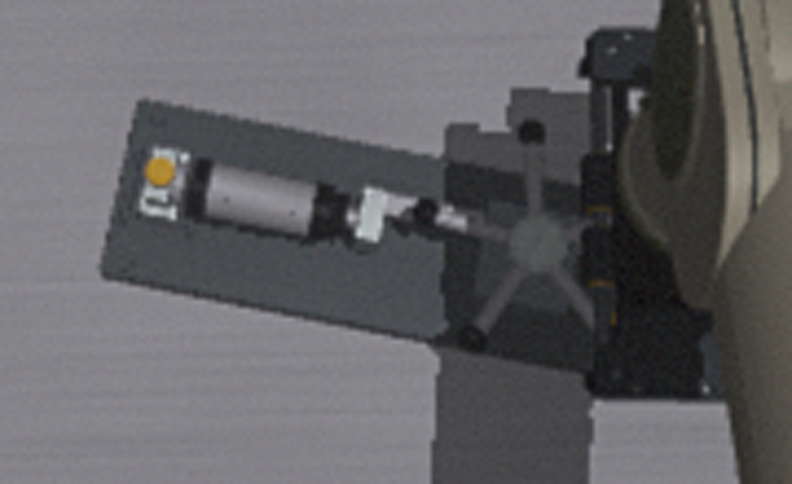

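```bash
python3 -m crank '[[0,0,1.6,0,0,0,-0.03],[0,0.1,3.1,0,0,0,-0.06],[0,0.2,4.7,0,0,0,-0.09]]';python3 -c "
from h import *
wh();wh()"
python3 -m crank '[[0,0,1.3,0,0,0,-0.025],[0,0.1,2.6,0,0,0,-0.05]]';python3 -c "
from h import *
wh()"
```

```text
clock: 20.35
position: [519.3, -211.6, 74.5]
eef_rot: [2.163, 2.278, -0.001]
force: [-3.7, 0.2, 2.0]
opening: 0.2
t 20.35 r 52.6 beta 285.8 z 74.5 yaw-rad -0.1 Ft 3.68 Fr -0.42 Fz 2.0
t 20.35 r 52.6 beta 285.8 z 74.5 yaw-rad -0.1 Ft 3.68 Fr -0.42 Fz 2.0
clock: 20.55
position: [522.0, -211.3, 74.3]
eef_rot: [2.105, 2.331, -0.0]
force: [-3.7, -1.2, 2.3]
opening: 0.3
t 20.55 r 52.6 beta 288.8 z 74.3 yaw-rad -0.2 Ft 3.76 Fr 0.82 Fz 2.3
```

```bash
for i in 1; do python3 -m crank '[[0,0,1.3,0,0,0,-0.025],[0,0.1,2.6,0,0,0,-0.05]]' >/dev/null;python3 -c "
from h import *
wh()"; done
python3 -m crank '[[0,0,1.3,0,0,0,-0.025],[0,0.1,2.6,0,0,0,-0.05]]' >/dev/null;python3 -c "
from h import *
wh()"
```

```text
t 20.75 r 52.5 beta 291.6 z 74.1 yaw-rad -0.2 Ft 3.11 Fr 0.92 Fz 2.9
t 20.95 r 52.4 beta 294.4 z 74.1 yaw-rad -0.1 Ft 3.23 Fr 1.37 Fz 3.6
```

```bash
python3 -m crank '[[0,0,1.3,0,0,0,-0.025],[0,0.1,2.6,0,0,0,-0.05]]' >/dev/null;python3 -c "
from h import *
wh()"
python3 -m crank '[[0,0,1.3,0,0,0,-0.025],[0,0.1,2.6,0,0,0,-0.05]]' >/dev/null;python3 -c "
from h import *
wh()"
```

```text
t 21.15 r 52.3 beta 297.3 z 74.1 yaw-rad -0.1 Ft 3.04 Fr 0.75 Fz 3.1
t 21.35 r 52.2 beta 300.1 z 74.1 yaw-rad -0.1 Ft 3.73 Fr 1.67 Fz 2.1
```

```bash
python3 -m crank '[[0,0,1.3,0,0,0,-0.025],[0,0.1,2.6,0,0,0,-0.05]]' >/dev/null;python3 -c "
from h import *
wh()"
python3 - <<'E'
from h import *
import cv2
im=robot.get_image("top");cv2.imwrite("pics/t3.png",cv2.resize(im[160:270,210:390,::-1],None,fx=4.4,fy=4.4,interpolation=cv2.INTER_CUBIC))
wh()
E
```

```text
t 21.55 r 52.2 beta 303.0 z 74.1 yaw-rad -0.1 Ft 3.76 Fr 0.6 Fz 2.2
t 21.6 r 52.1 beta 303.3 z 74.1 yaw-rad -0.2 Ft 2.71 Fr 1.14 Fz 2.1
```

View pics/t3.png

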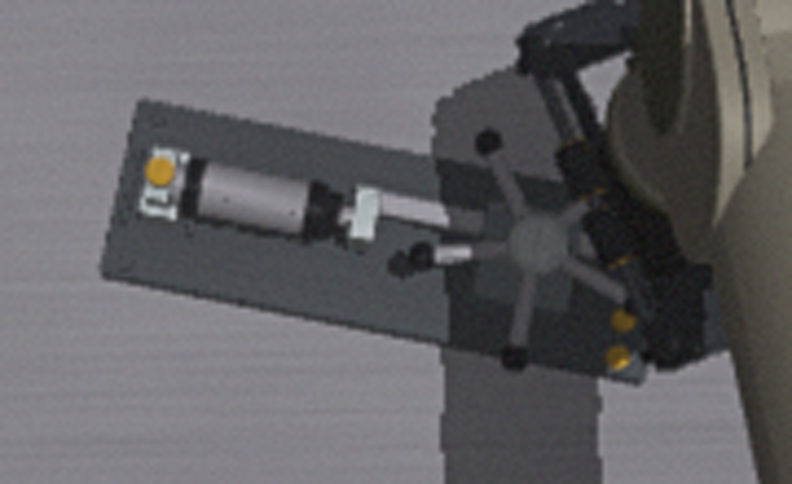

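```bash
python3 -m crank '[[0,0,1,0,0,0,-0.02],[0,0,2.1,0,0,0,-0.04]]' >/dev/null;python3 -c "
from h import *
wh()"
python3 -m crank '[[0,0,1,0,0,0,-0.02],[0,0,2.1,0,0,0,-0.04]]' >/dev/null;python3 -c "
from h import *
wh()"
```

```text
t 21.8 r 52.2 beta 305.2 z 74.0 yaw-rad 0.0 Ft 3.02 Fr 0.66 Fz 2.7
t 22.0 r 52.2 beta 307.6 z 74.0 yaw-rad -0.1 Ft 2.63 Fr 0.11 Fz 2.7
```

```bash
python3 -m crank '[[0,0,1,0,0,0,-0.02],[0,0,2.1,0,0,0,-0.04]]' >/dev/null;python3 -c "
from h import *
wh()"
python3 -m crank '[[0,0,1,0,0,0,-0.02],[0,0,2.1,0,0,0,-0.04]]' >/dev/null;python3 -c "
from h import *
wh()"
```

```text
t 22.2 r 52.2 beta 309.8 z 74.0 yaw-rad 0.0 Ft 3.37 Fr 0.47 Fz 1.9
t 22.4 r 52.2 beta 311.9 z 74.0 yaw-rad 0.2 Ft 5.47 Fr -0.08 Fz 3.3
```

```bash
python3 -m crank '[[0,0,0.5,0,0,0,-0.01],[0,0,1,0,0,0,-0.02]]' >/dev/null;python3 -c "
from h import *
wh()"
python3 -m crank '[[0,0,0.5,0,0,0,-0.01],[0,0,1,0,0,0,-0.02]]' >/dev/null;python3 -c "
from h import *
wh()"
```

```text
t 22.6 r 52.3 beta 312.8 z 73.9 yaw-rad 0.3 Ft 5.41 Fr -0.51 Fz 2.2
t 22.8 r 52.3 beta 313.8 z 73.9 yaw-rad 0.5 Ft 5.54 Fr -0.39 Fz 3.4
```

```bash
python3 -m crank '[[0,0,0.5,0,0,0,-0.01],[0,0,1,0,0,0,-0.02]]' >/dev/null;python3 -c "
from h import *
wh()"
python3 -m crank '[[0,0,0.5,0,0,0,-0.01],[0,0,0.5,0,0,0,-0.01]]' >/dev/null;python3 -c "
from h import *
wh()"
```

```text
t 23.0 r 52.4 beta 314.8 z 73.9 yaw-rad 0.7 Ft 5.54 Fr -0.58 Fz 2.4
t 23.2 r 52.3 beta 315.3 z 73.9 yaw-rad 0.7 Ft 6.47 Fr -0.69 Fz 3.7
```

```bash
python3 -m crank '[[0,0,0,0,0,0,0],[0,0,-0.4,0,0,0,0.008],[0,0,-0.8,0,0,0,0.016],[0,0,-1.2,0,0,0,0.024],[0,0,-1.6,0,0,0,0.032]]' >/dev/null;python3 -c "
from h import *
wh()"
python3 -m crank '[[0,0,-0.5,0,0,0,0.01],[0,0,-1,0,0,0,0.02],[0,0.1,-1.5,0,0,0,0.03],[0,0.1,-2,0,0,0,0.04],[0,0.1,-2.6,0,0,0,0.05]]' >/dev/null;python3 -c "
from h import *
wh()"
```

```text
t 23.7 r 52.2 beta 314.5 z 74.0 yaw-rad -0.4 Ft 2.47 Fr -0.66 Fz 0.9
t 24.2 r 52.3 beta 311.6 z 74.1 yaw-rad -0.3 Ft -0.25 Fr -0.05 Fz -0.6
```

```bash
python3 -m crank '[[0,0.2,-2.5,0,0,0,0.05],[0,0.3,-5,0,0,0,0.1],[0,0.3,-5,-20,0,0,0.1],[0,0.3,-5,-60,0,0,0.1],[0,0.3,-5,-100,0,0,0.1]]'; python3 -m crank '[[0,-15,0,-5,0,0,0],[0,-30,0,-10,0,0,0],[0,-30,0,-10,0,0,0],[0,-30,0,-10,0,0,0]]'
python3 look.py w10 star_wheel roller
python3 - <<'E'
from h import *
import cv2
im=robot.get_image("top");cv2.imwrite("pics/t4.png",cv2.resize(im[160:270,210:390,::-1],None,fx=4.4,fy=4.4,interpolation=cv2.INTER_CUBIC))
E
```

```text
clock: 24.7
position: [536.6, -206.7, 174.9]
eef_rot: [-1.738, -2.616, -0.001]
force: [-0.3, 0.2, 0.7]
opening: 0.6
clock: 25.1
position: [548.4, -234.1, 183.6]
eef_rot: [-1.738, -2.616, -0.001]
force: [0.5, 0.1, 0.5]
opening: 0.5
[ 548.4344119  -234.10736127  183.60607538] [-1.73834456e+00 -2.61604154e+00 -7.59097136e-04] 0.01671409471506808
star_wheel 0.94 [200.6, 27.8, 362.6, 194.4] 278.3 116.2 ((280.0871276855469, 122.55439758300781), (157.6323699951172, 158.8710479736328), 59.87567901611328)
roller 0.49 [371.9, 0.0, 383.3, 12.4] 376.7 4.6 ((378.0, 6.0), (12.0, 10.0), 90.0)
```

View pics/w10.png

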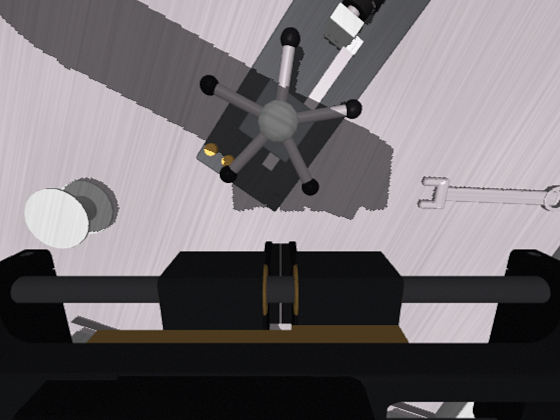

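View pics/t4.png

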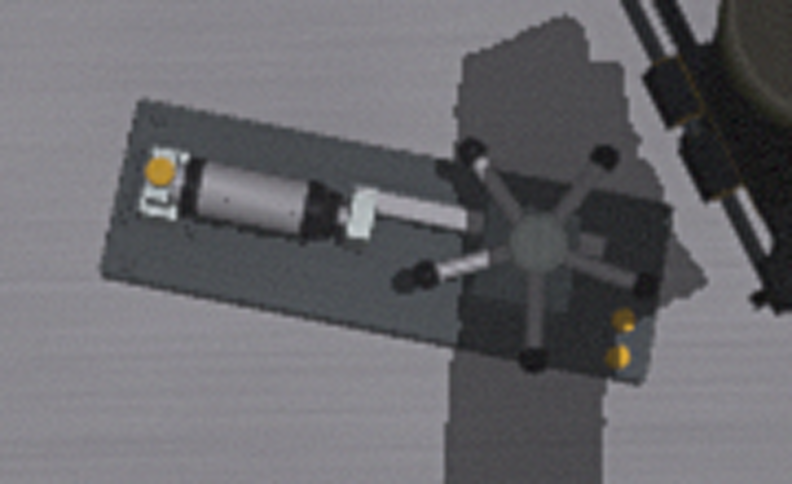

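```bash
python3 - <<'E'
from h import *
d=np.load("w10.npz");c=wcam(d["p"],d["r"])
B=np.array([ray(c,*b,85)[:2] for b in[(290.5,38),(352.5,109),(310.5,187),(228,174.5),(208.5,85)]])
m=B.mean(0);print("centre",m)
v=B-m;a=np.degrees(np.arctan2(v[:,1],v[:,0])-(1.348-np.pi/2))%360;print(np.hypot(*v.T),a, (a-12)%72)
E
```

```text
centre [ 516.60659645 -159.14270858]
[64.68151758 64.32771036 64.55859567 64.50348833 64.82246564] [116.53043763  44.6549328  332.90678461 260.81468337 188.87722988] [32.53043763 32.6549328  32.90678461 32.81468337 32.87722988]
```

```bash
python3 -c "
from h import *
go((535,-90,190),1.348)"
```

```text
t 25.3 pos [ 548.4 -233.8  183.7] F [ 0.4 -0.9  0.7] open 0.4
shift [137.7  43.5  -6.2] turn [-0.    -0.     0.622]
```

```bash
python3 -m crank '[[0,30,9,-6,0,0,0.13],[0,65,20,-6,0,0,0.26],[0,100,31,-6,0,0,0.39],[0,130,41,-6,0,0,0.52],[0,138,43,-6,0,0,0.622]]';python3 -m crank '[[0,0,0,0,0,0,0],[0,0,0,0,0,0,0],[0,0,0,0,0,0,0]]'; python3 look.py w11 roller; python3 -c "
import cv2
a=cv2.imread('pics/w11.png')[20:230,200:360];cv2.imwrite('pics/w11c.png',cv2.resize(a,None,fx=2.8,fy=2.8,interpolation=cv2.INTER_CUBIC))"
```

```text
clock: 25.8
position: [534.4, -86.0, 190.3]
eef_rot: [-2.455, -1.96, -0.001]
force: [0.3, -0.7, 0.8]
opening: 0.3
clock: 26.1
position: [534.7, -92.0, 189.8]
eef_rot: [-2.455, -1.96, 0.001]
force: [0.4, 0.6, -0.5]
opening: 0.3
[534.67177686 -92.00826208 189.82507783] [-2.45490576e+00 -1.96025725e+00  5.47910213e-04] 0.011740939696332097
roller 0.58 [256.2, 60.5, 293.0, 155.2] 275.3 106.6 ((274.5, 107.0), (92.0, 35.0), 90.0)
```

View pics/w11c.png

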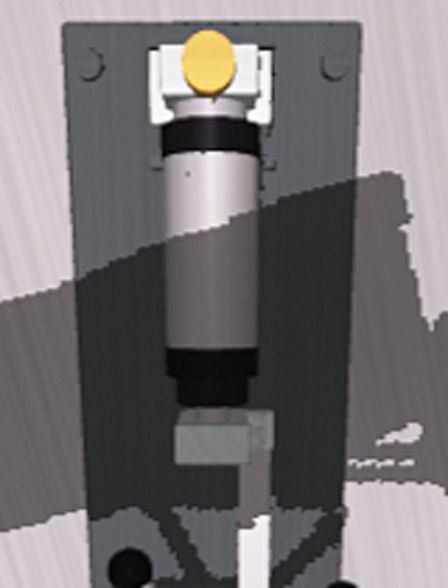

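```bash
python3 -c "
from bench import robot
print(robot.finish_job())"
```

```text
the job is handed in; nothing more can be done
None
```

The thick roller is clamped in the fixture between the pad and the end stop. I handed the job in at about 26 s, with the arm clear of everything.

**What I did:** I pinched the roller out of the rack, laid it in the cradle and let go. I then wound the star wheel counter-clockwise with the closed gripper, using two spokes in turn, to about 3.29 rad. I stopped when the push rose from about 3.2 N to about 6 N. That suggests roughly 10–14 N on the pad. I then let the spoke back slowly.

**What the last checks showed:** In the last wrist picture the roller is against the stop disc and the pad is against the roller, with no visible gap at either end. The spoke force fell to about zero before I lifted the gripper out.

**What was uncertain or disagreed:**
- **Clamping force:** it was only inferred from noisy force readings (about ±0.7 N) and from the wheel angle; I did not push the spoke again to check it.
- **Wheel angle:** after release the wheel stood about 3° behind where I estimated it from the finger's position. Either the wheel eased back slightly or my contact offset was a little off.
- **Cradle position:** the base plate's edge put the cradle about 7 mm from where the saddles did. I used the saddles, and the roller seated there.

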